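# Turn the sweet dispenser's lid to the mints

## Task

The tea is nearly ready and a mint goes with it: take the blue knob of the pale-wood sweet dispenser and turn its clear lid until the pour hole is centred over the cup of green mints, then let go. Leave the lid of the dark dispenser as it stands.

Things in the scene. Friction and masses are not known exactly. Their poses are not given: they have to be found in the camera images.
- pale_knob (a point): Grip point on the blue bar knob of the pale-wood dispenser, on the lid's vertical axis, 96 mm above the cabinet top. Bar 40 mm long, 14 thick, 40 tall: its top 14 mm above this point, the lid's upper face 26 mm below. It turns with the lid either way (friction 0.06 N m), stays where left, stops far off. Axes turn with the lid: x along the bar to the pour hole, y across the thickness (pinch), z up.
- pale_opening (a point): Centre of the round pour hole (32 mm, in a blue collar 41 mm across, 3 mm high) in the clear lid (136 mm across) of the pale-wood dispenser, at the lid's upper face, 70 mm above the cabinet top, 40 mm from the turning axis. Axes as for the knob. The dispenser's base (160 mm across at the foot) is stuck down and cannot slide.
- mint_cup: White cup, 41 mm across, of green mints, fixed under the pale dispenser's lid: one of five cups 72 degrees apart, centred 40 mm from the turning axis; the others hold cream, orange, pink and dark brown sweets. Origin: centre of its underside, 40 mm above the cabinet top. At the start it lies 55 to 90 degrees from the pour hole, to either side; its axes mean nothing.
- dark_opening (a point): Centre of the pour hole, with a black collar, in the clear lid of the other dispenser: same sizes, dark base, black knob, no green sweets; 40 mm from that lid's axis, 70 mm above the cabinet top. Not to be turned.
Mind the look-alikes: they are no part of the job. What is shaped like the part that bears pale_knob but purple is not meant.

How it is judged:
At the end, for the whole second after the job is handed in: The pour hole of the pale dispenser's lid stands over the cup of green mints, centres within 10 mm seen from above (about 14 degrees of turn), and stays there with the knob released; the dark dispenser's pour hole is within 10 mm of where it began (horizontal distance between pale_opening and mint_cup below 0.01 m and distance of dark_opening from where it was at the start of the episode below 0.01 m); the robot touches nothing.
It fails at once if the lid of the dark dispenser is turned (its pour hole moves more than 15 mm) (distance of dark_opening from where it was at the start of the episode above 0.015 m).
It also fails if it takes over 30 s, if anything falls off the work surface, if the arm or the gripper's body presses on something with over 40 N, if the wrist force passes 120 N, or if a joint passes its speed limit or range.

## Robot

A 6-joint arm with a two-finger parallel gripper is mounted at the origin on the work surface. World frame = base frame: x ahead of the robot, y to its left, z up, the work surface at z = 0. Lengths are in m, angles in rad, forces in N, time in s.
With the tool pointing down it reaches from about 0.25 to 0.85 m from the base axis. Payload 12.5 kg.
Tool frame: the origin (TCP) lies where the fingers leave the gripper's body, on its centre line; the fingertips stand 84 mm ahead of it and the grasp point (between the pads) lies 65 mm ahead of it; z points along the fingers, y is the direction in which the jaws open and shut (so a half turn about z gives the same grasp; the last joint's range is limited). The gripper opens to 93 mm and grips with 3 to 60 N. Pads are 15 mm wide; open, the fingers measure 128 mm over their backs; the gripper's body (75 mm by 188 mm) begins 65 mm behind the grasp point.
Start: joints at [1.159, 0.351, 1.652, -0, 1.139, -0.085], TCP at [0.177, 0.521, 0.303] pointing down, gripper open.
Joint ranges: [-2.75, 2.75], [-0.79, 2.1], [0.01, 2.65], [-1.57, 4.71], [0.07, 3.14], [-2.87, 2.87]. Speed limits (rad/s): [2.22, 2.22, 2.79, 3.14, 3.14, 3.14].

## Interface

Orientations are given as a unit quaternion [x, y, z, w].
In Python, from cell import bot, eyes, job_done gives the robot as it stands. The module is installed in compiled form; this text tells all that it offers.
- The arm moves only by the tool jog_arm, never from a script. Its argument "deltas" is a list of rows, each a list of 4 numbers: the shift along the tool's x, y, z in mm, then the turn about the tool's z in degrees. In form: [[tx, ty, tz, twist], ...]. A call has 1 to 5 rows; each row shifts and turns the commanded pose from where the row before left it, along the tool's axes as they then stand; what a row does not reach is not made up. A row lasts 1/8 s, in which the tool goes at most 62.5 mm and 10.7 degrees, less where a joint would pass 70% of its speed; a pose out of reach is approached as far as the arm can. A call is refused whole if a number of a shift passes 62.5 or a number of a turn 10.7, either way. A call with a gripper value outside its range is refused whole. "hand" is the closure in counts, from 0 (fully open) to 255 (shut), set as the call begins (left out, the last holds). The fingers move at their own pace and stop on an object; "squeeze" is the grip in N (left out, the last holds). Time passes only in rows, so rows that do not move let the fingers close. It gives the time, the measured TCP pose, the force and the opening at its end, in the units of the state.
- bot.get_state(): the state, without advancing time (a new reading comes with each control period).
- eyes.snapshot(name): name is "side" or "top"; returns the picture (420x560x3 uint8, blue, green, red); there is no depth.
- eyes.calibration(name): a dict with "K" (3x3 intrinsics, pixels), "R" (3x3) and "t" (3): a world point X has camera coordinates R X + t. Camera axes: x right, y down, z forward; pixel columns grow to the right and rows downward; lengths in m; the calibration is good to about 2 mm. A picture is of the moment at which its call begins. calibration takes no time and is no camera call.
- job_done(): hands the job in, once; it reports no verdict.
The state is a dict: "time_s": time; "q": joint angles; "qvel": joint speeds; "effort": joint torques, N m; "ee_pos": TCP position; "eef_rot": TCP orientation; "ft_force": force on the tool from outside, world axes, zero at the start; "torque": the same for the moment, N m; "width": finger opening in m.
Only numpy, scipy, OpenCV 4.12 (cv2) and the standard library are available. Lean on these libraries where they do the work, as an engineer would, in place of code of your own. Each camera call takes 0.05 s, during which the arm holds its last target.

## Working session

There is one attempt and no reset: what is moved stays moved. The work goes in short steps, Python scripts to look and compute and a tool call to move; the robot and the scene stay as the last step left them, time stands still between calls to the robot, and variables do not carry over. Pictures are saved under pics/ and viewed, and the job is handed in when it is done.

Besides the shell and the picture viewer there is one more tool, called after ">>>" by a JSON object that holds its "api" and its "payload", one argument or row to a line. jog_arm: Moves the arm, as the interface text tells. Its arguments: {"type":"object","properties":{"deltas":{"type":"array"},"hand":{"type":"number"},"squeeze":{"type":"number"}},"required":["deltas"]}

```bash
mkdir -p pics; python3 - <<'E'
from cell import bot,eyes
import cv2
for n in("top","side"):
    cv2.imwrite(f"pics/{n}0.png",eyes.snapshot(n)); c=eyes.calibration(n); print(n,c)
s=bot.get_state(); print(s)
E
```

```text
top {'K': array([[390.79940196,   0.        , 272.20861939],
       [  0.        , 390.79940196, 210.51084274],
       [  0.        ,   0.        ,   1.        ]]), 'R': array([[-0.00216628, -0.99979502, -0.02012997],
       [-0.99769736,  0.00352544, -0.06773147],
       [ 0.06778855,  0.01993689, -0.99750049]]), 't': array([0.04653767, 0.54899609, 0.98798726])}
side {'K': array([[404.66949321,   0.        , 280.1821314 ],
       [  0.        , 404.66949321, 210.81635374],
       [  0.        ,   0.        ,   1.        ]]), 'R': array([[ 0.98329793, -0.1818812 , -0.00666422],
       [-0.14398167, -0.75496166, -0.63976728],
       [ 0.11133041,  0.63004137, -0.76853979]]), 't': array([-0.51476043,  0.15051395,  0.89151285])}
{'time_s': 0.1, 'q': array([ 1.15938767e+00,  3.51163422e-01,  1.65233763e+00,  8.07806885e-06,
        1.13912413e+00, -8.45955022e-02]), 'qvel': array([ 0.00081787, -0.00053842, -0.00015894,  0.00087805, -0.00051755,
       -0.00115122]), 'effort': array([-5.68698706e-04, -4.98022199e+01, -2.85704577e+01,  7.00108102e-02,
        2.38305575e-02, -4.80639085e-05]), 'ee_pos': array([0.17644853, 0.52069608, 0.30227414]), 'eef_rot': array([ 1.62681991e-01,  9.86678419e-01, -4.99564548e-04, -1.30280552e-04]), 'ft_force': array([-0.23311553,  0.36352976,  0.16884695]), 'torque': array([-0.04020666,  0.02751961,  0.00894182]), 'width': 0.09256916307185493}
```

View pics/top0.png

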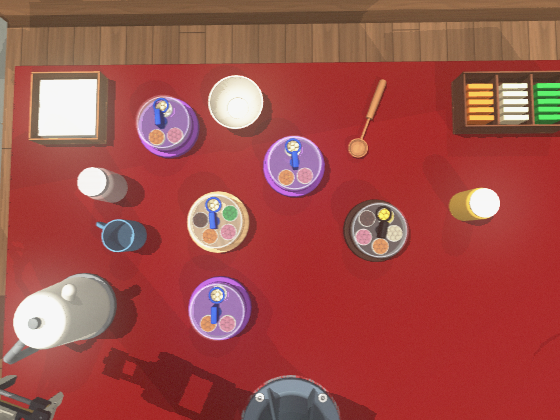

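View pics/side0.png

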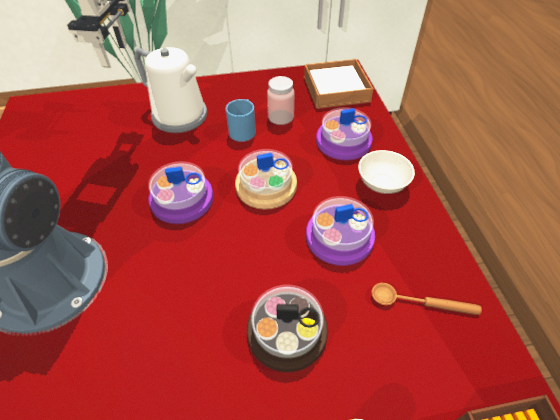

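```bash
cat > h.py <<'E'
import numpy as np,cv2
from cell import bot,eyes
def ray(n,uv,z):
    c=eyes.calibration(n);K,R,t=c["K"],c["R"],c["t"]
    o=-R.T@t; d=R.T@np.linalg.inv(K)@np.array([*uv,1.]); return o+d*(z-o[2])/d[2]
def proj(n,X):
    c=eyes.calibration(n);p=c["K"]@(c["R"]@np.array(X)+c["t"]);return p[:2]/p[2]
E
python3 - <<'E'
from h import *
a=cv2.imread("pics/top0.png")[180:264,176:260];b=cv2.imread("pics/side0.png")[135:219,222:306]
cv2.imwrite("pics/crop0.png",np.hstack([cv2.resize(x,(400,400),interpolation=cv2.INTER_CUBIC) for x in(a,b)]))
for n,(x0,y0,x1,y1) in dict(top=(176,180,260,264),side=(222,135,306,219)).items():
    im=cv2.imread(f"pics/{n}0.png")[y0:y1,x0:x1].astype(int)
    B,G,R=im[...,0],im[...,1],im[...,2]
    for nm,m in dict(blue=(B>120)&(B>G+50)&(B>R+60),green=(G>R+40)&(G>B+20)).items():
        k,l,st,ce=cv2.connectedComponentsWithStats(m.astype(np.uint8))
        for i in range(1,k):
            if st[i,4]>8: print(n,nm,st[i]+[x0,y0,0,0,0],ce[i]+[x0,y0])
E
```

```text
top blue [205 197  16  32 175] [212.14857143 212.69142857]
top green [223 206  14  15 169] [229.43786982 212.83431953]
side blue [257 153  32  19 315] [268.14603175 161.64761905]
side green [269 175  14  12 134] [275.43283582 180.89552239]
```

View pics/crop0.png

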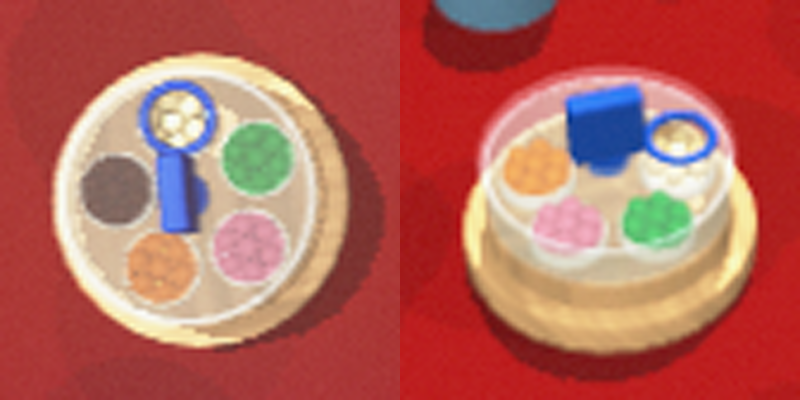

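```bash
python3 - <<'E'
from h import *
s=84/400
T=lambda u,v:(176+u*s-.4,180+v*s-.4); S=lambda u,v:(222+u*s-.4,135+v*s-.4)
o=ray("top",T(178,119),.073);o2=ray("side",S(680,138) if 0 else S(280,138),.073)
print("hole",o,o2)
for z in(.07,): print("lid top",ray("top",T(188,200),z))
print("foot top",ray("top",T(201,201),.012))
kt=ray("top",T(175,192),.110); print("knob top",kt, ray("side",S(206,98),.110))
for nm,z in(("g",.055),("g",.06)): print("green",z,ray("top",(229.4,212.8),z),ray("side",(275.4,180.9),z))
for nm,uv in dict(orange=(161,267),pink=(249,247),brown=(116,190),green=(257,158)).items(): print(nm,ray("top",T(*uv),.058))
E
```

```text
hole [0.56050647 0.18892304 0.073     ] [0.55931799 0.18793724 0.073     ]
lid top [0.51894266 0.18394133 0.07      ]
foot top [0.5206922  0.18649718 0.012     ]
knob top [0.52130906 0.18372876 0.11      ] [0.52077872 0.18564757 0.11      ]
green 0.055 [0.54135075 0.15085362 0.055     ] [0.53922124 0.14809697 0.055     ]
green 0.06 [0.5410385  0.15020344 0.06      ] [0.53845613 0.14332688 0.06      ]
orange [0.48463571 0.19974583 0.058     ]
pink [0.49490177 0.15396397 0.058     ]
brown [0.52474874 0.22363703 0.058     ]
green [0.54121168 0.15004088 0.058     ]
```

```bash
python3 - <<'E'
from h import *
print(ray("side",(178,118),0.0))
for z in(.15,.2,.25):
  print(z,ray("top",(68,293),z)[:2],ray("top",(35,323),z)[:2],ray("top",(100,290),z)[:2],ray("side",(165,52),z)[:2],ray("side",(190,72),z)[:2])
s=bot.get_state()
d=np.array([.5205,.1845,.165])-s["ee_pos"]
from scipy.spatial.transform import Rotation as Ro
print(Ro.from_quat(s["eef_rot"]).as_matrix().T@d*1000, d)
E
```

```text
[0.29817944 0.52366991 0.        ]
0.15 [0.35724688 0.4987756 ] [0.29124355 0.57076661] [0.36390647 0.42686841] [0.29209924 0.64978655] [0.36159146 0.52441217]
0.2 [0.36432141 0.47165454] [0.30209558 0.53952536] [0.37059986 0.40386273] [0.30296521 0.55492834] [0.36692485 0.43953557]
0.25 [0.37139594 0.44453347] [0.3129476  0.50828412] [0.37729325 0.38085705] [0.31383118 0.46007012] [0.37225823 0.35465896]
[-433.782442   -207.80895015  137.44686593] [ 0.34405147 -0.33619608 -0.13727414]
```

>>> {"api": "jog_arm", "payload": {
  "deltas": [
    [0, 0, -40, 0],
    [-5, -20, -25, 0],
    [-14, -40, 0, 0],
    [-30, -35, 0, 0],
    [-40, -25, 0, 0]
  ],
  "hand": 0
}}

```text
time_s: 0.72
ee_pos: [0.2221, 0.3772, 0.3677]
eef_rot: [0.162, 0.987, -0.0, -0.0]
ft_force: [0.8, 0.5, 0.1]
width: 0.093
```

>>> {"api": "jog_arm", "payload": {
  "deltas": [
    [-45, -20, 0, 0],
    [-45, -20, 0, 0],
    [-45, -20, 0, 0],
    [-45, -10, 0, 0],
    [0, 0, 0, 0]
  ]
}}

```text
time_s: 1.35
ee_pos: [0.3719, 0.2532, 0.3674]
eef_rot: [0.164, 0.986, -0.0, -0.0]
ft_force: [-0.4, 0.4, -0.5]
width: 0.0929
```

>>> {"api": "jog_arm", "payload": {
  "deltas": [
    [-45, -5, 0, 0],
    [-45, -5, 0, 0],
    [-45, -5, 0, 0],
    [-28, -2, 0, 0],
    [0, 0, 0, -8]
  ]
}}

```text
time_s: 1.98
ee_pos: [0.5198, 0.1862, 0.367]
eef_rot: [0.093, 0.996, -0.0, -0.001]
ft_force: [-0.8, -0.7, 0.3]
width: 0.0928
```

>>> {"api": "jog_arm", "payload": {
  "deltas": [
    [0, 0, 30, -8.4],
    [0, 0, 30, -8],
    [0, 0, 0, 0],
    [0, 0, 0, 0]
  ]
}}

```text
time_s: 2.48
ee_pos: [0.5193, 0.1867, 0.3089]
eef_rot: [-0.048, 0.999, 0.0, 0.0]
ft_force: [-0.6, 0.5, 0.2]
width: 0.0928
```

```bash
cat > rem.py <<'E'
from h import *
from scipy.spatial.transform import Rotation as Ro
s=bot.get_state();M=Ro.from_quat(s["eef_rot"]).as_matrix()
print(s["time_s"],s["ee_pos"],"yaw y",np.degrees(np.arctan2(M[1,1],M[0,1])),"tilt",M[:,2],"q",s["q"][[0,5]])
print("rem",M.T@(np.array([.5205,.1845,.165])-s["ee_pos"])*1000)
E
python3 rem.py
```

```text
2.475 [0.51925099 0.18672949 0.30886521] yaw y 95.53171381927089 tilt [ 9.69141004e-04  3.46286718e-04 -9.99999470e-01] q [ 0.26081444 -1.40656596]
rem [ -0.88469938  -2.37565276 143.86556917]
```

>>> {"api": "jog_arm", "payload": {
  "deltas": [
    [-1, -2.4, 35, 0],
    [0, 0, 35, 0],
    [0, 0, 30, 0],
    [0, 0, 0, 0]
  ]
}}

```text
time_s: 2.98
ee_pos: [0.5201, 0.184, 0.2074]
eef_rot: [-0.049, 0.999, -0.0, -0.001]
ft_force: [0.3, 0.7, 0.3]
width: 0.0931
```

```bash
python3 rem.py; python3 - <<'E'
from h import *
a=eyes.snapshot("top");b=eyes.snapshot("side")
cv2.imwrite("pics/c1.png",np.hstack([cv2.resize(a[150:290,140:280],(400,400),interpolation=2),cv2.resize(b[80:220,200:340],(400,400),interpolation=2)]))
E
```

```text
2.975 [0.5201426  0.18400816 0.20740031] yaw y 95.57843371863122 tilt [-1.79909296e-03 -4.13387539e-04 -9.99998296e-01] q [ 0.25562524 -1.41257315]
rem [-0.48114409  0.46479905 42.39939115]
```

View pics/c1.png

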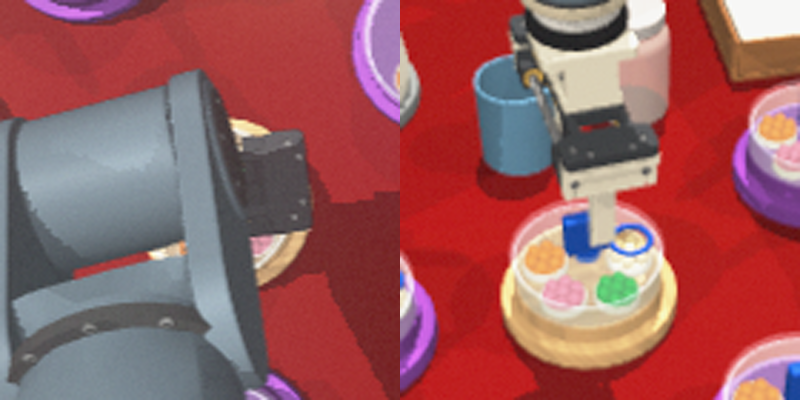

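>>> {"api": "jog_arm", "payload": {
  "deltas": [
    [0, 0, 22, 0],
    [0, 0, 20, 0],
    [0, 0, 0, 0]
  ]
}}

```text
time_s: 3.45
ee_pos: [0.5207, 0.184, 0.1665]
eef_rot: [-0.049, 0.999, 0.0, 0.0]
ft_force: [0.2, -0.1, 0.1]
width: 0.0924
```

>>> {"api": "jog_arm", "payload": {
  "deltas": [
    [0, 0, 0, 0],
    [0, 0, 0, 0],
    [0, 0, 0, 0],
    [0, 0, 0, 0],
    [0, 0, 0, 0]
  ],
  "hand": 255,
  "squeeze": 15
}}

```text
time_s: 4.08
ee_pos: [0.5205, 0.1839, 0.1658]
eef_rot: [-0.049, 0.999, 0.0, 0.0]
ft_force: [-1.1, -0.4, -0.5]
width: 0.0478
```

>>> {"api": "jog_arm", "payload": {
  "deltas": [
    [0, 0, 0, 0],
    [0, 0, 0, 0],
    [0, 0, 0, 0],
    [0, 0, 0, 0]
  ]
}}

```text
time_s: 4.58
ee_pos: [0.5202, 0.1856, 0.1657]
eef_rot: [-0.049, 0.999, 0.002, 0.0]
ft_force: [-2.1, 17.5, -2.1]
width: 0.0139
```

>>> {"api": "jog_arm", "payload": {
  "deltas": [
    [0, 1.5, 0, 0],
    [0, 0, 0, 0]
  ]
}}

```text
time_s: 4.82
ee_pos: [0.5202, 0.1859, 0.1657]
eef_rot: [-0.049, 0.999, 0.0, 0.0]
ft_force: [-1.7, 7.7, -1.1]
width: 0.0138
```

>>> {"api": "jog_arm", "payload": {
  "deltas": [
    [0, 0, 0, 8],
    [0, 0, 0, 8],
    [0, 0, 0, 8],
    [0, 0, 0, 0]
  ]
}}

```text
time_s: 5.32
ee_pos: [0.5202, 0.1858, 0.1657]
eef_rot: [0.16, 0.987, 0.0, -0.0]
ft_force: [-0.6, 6.6, -0.1]
width: 0.0143
```

```bash
python3 rem.py
```

```text
5.325 [0.52021312 0.185832   0.16570318] yaw y 71.54462840168375 tilt [-4.60778947e-05  9.68447160e-04 -9.99999530e-01] q [ 0.25848511 -0.99103505]
rem [-0.69403562 -1.1733171   0.70187545]
```

>>> {"api": "jog_arm", "payload": {
  "deltas": [
    [0, 0, 0, 8.5],
    [0, 0, 0, 8],
    [0, 0, 0, 8],
    [0, 0, 0, 8],
    [0, 0, 0, 8]
  ]
}}

```text
time_s: 5.95
ee_pos: [0.5202, 0.1857, 0.1657]
eef_rot: [0.493, 0.87, 0.0, -0.0]
ft_force: [-1.9, 5.9, -0.2]
width: 0.0143
```

>>> {"api": "jog_arm", "payload": {
  "deltas": [
    [0, 0, 0, 0],
    [0, 0, 0, 0]
  ]
}}

```text
time_s: 6.2
ee_pos: [0.5202, 0.1857, 0.1657]
eef_rot: [0.491, 0.871, 0.0, -0.0]
ft_force: [-1.8, 5.0, -1.5]
width: 0.0139
```

```bash
python3 rem.py; python3 - <<'E'
from h import *
b=eyes.snapshot("side")
cv2.imwrite("pics/c2.png",cv2.resize(b[110:220,205:315],(550,550),interpolation=2))
E
```

```text
6.2 [0.52016471 0.18572029 0.16572686] yaw y 31.154203300314595 tilt [-2.75281012e-04  7.60182214e-04 -9.99999673e-01] q [ 0.25836154 -0.28608722]
rem [-1.21833593 -0.3444908   0.72584366]
```

View pics/c2.png

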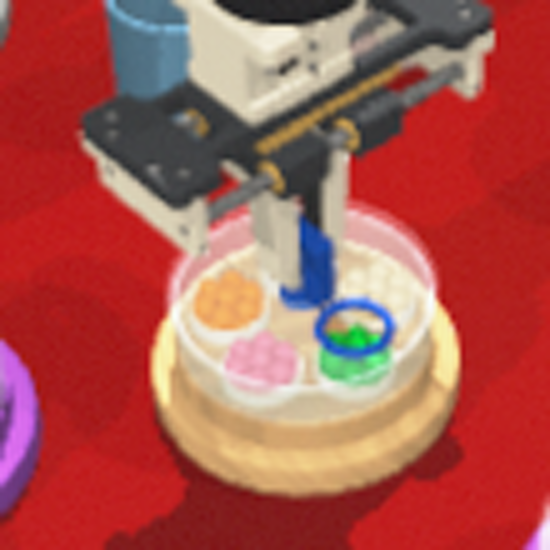

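>>> {"api": "jog_arm", "payload": {
  "deltas": [
    [0, 0, 0, 0],
    [0, 0, 0, 0],
    [0, 0, 0, 0],
    [0, 0, 0, 0],
    [0, 0, 0, 0]
  ],
  "hand": 0
}}

```text
time_s: 6.88
ee_pos: [0.5203, 0.1853, 0.1657]
eef_rot: [0.491, 0.871, -0.0, -0.0]
ft_force: [0.3, -0.3, 0.2]
width: 0.0595
```

>>> {"api": "jog_arm", "payload": {
  "deltas": [
    [0, 0, 0, 0],
    [0, 0, 0, 0],
    [0, 0, -15, 0],
    [0, 0, -40, 0],
    [0, 0, -50, 0]
  ]
}}

```text
time_s: 7.5
ee_pos: [0.52, 0.1853, 0.2724]
eef_rot: [0.491, 0.871, -0.0, -0.0]
ft_force: [0.5, 0.3, -0.5]
width: 0.0931
```

>>> {"api": "jog_arm", "payload": {
  "deltas": [
    [0, 0, -50, 0],
    [0, 0, -50, 0],
    [40, -20, 0, 0],
    [40, -20, 0, 0],
    [40, -20, 0, 0]
  ]
}}

```text
time_s: 8.12
ee_pos: [0.4054, 0.2574, 0.3719]
eef_rot: [0.491, 0.871, 0.001, 0.0]
ft_force: [0.7, 1.3, -0.3]
width: 0.0931
```

>>> {"api": "jog_arm", "payload": {
  "deltas": [
    [40, -20, 0, 0],
    [40, -20, 0, 0],
    [40, -20, 0, 0],
    [40, -20, 0, 0],
    [0, 0, 0, 0]
  ]
}}

```text
time_s: 8.75
ee_pos: [0.2537, 0.3532, 0.3718]
eef_rot: [0.49, 0.872, 0.001, 0.0]
ft_force: [0.8, -0.5, -0.1]
width: 0.0928
```

```bash
python3 - <<'E'
from h import *
a=eyes.snapshot("top");b=eyes.snapshot("side")
cv2.imwrite("pics/top3.png",a);cv2.imwrite("pics/side3.png",b)
cv2.imwrite("pics/c3.png",np.hstack([cv2.resize(a[180:264,176:260],(400,400),interpolation=2),cv2.resize(b[135:219,222:306],(400,400),interpolation=2)]))
a0=cv2.imread("pics/top0.png");d=cv2.absdiff(a,a0)[195:268,338:415];print("dark diff",d.mean(),(d.max(2)>60).sum())
E
```

```text
dark diff 2.968273735397023 0
```

View pics/c3.png

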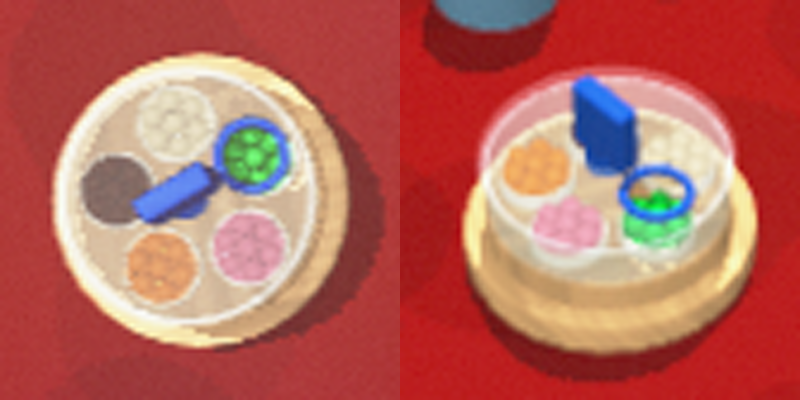

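View pics/top3.png

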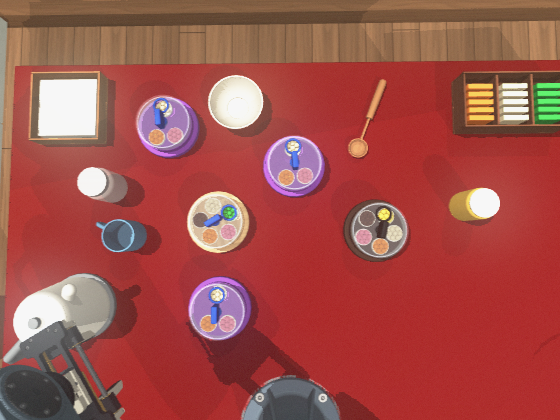

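```bash
python3 - <<'E'
from h import *
s=84/400
T=lambda u,v:(176+u*s-.4,180+v*s-.4); S=lambda u,v:(222+u*s-.4,135+v*s-.4)
print("hole",ray("top",T(253,155),.073),ray("side",S(257,194),.073))
ax=np.array([.5202,.1855])
for n,uv,k in(("cream",(176,122),72),("pink",(249,247),-72),("orange",(161,267),-144),("brown",(116,190),144),("green",(257,158),0)):
    p=ray("top",T(*uv),.058)[:2]-ax; print(n,np.degrees(np.arctan2(p[1],p[0]))-k,np.linalg.norm(p))
p=ray("top",T(253,155),.073)[:2]-ax;print(np.degrees(np.arctan2(p[1],p[0])))
st=bot.get_state();print(st["time_s"],abs(st["qvel"]).max(),st["ft_force"])
E
```

```text
hole [0.54182354 0.1501624  0.073     ] [0.54016428 0.14941167 0.073     ]
cream -62.008070595602504 0.04061109065753944
pink -56.736617405199524 0.04042922256579412
orange 302.17066730518707 0.03831138896055077
brown -60.801736864106644 0.03840734357491848
green -59.3506820227531 0.041216988027238555
-58.53699237461214
8.85 0.02836674602697936 [0.33281362 0.1686082  0.23087974]
```

Hole at −58.5° and mint cup at about −59.3°, so they are within about 1–2 mm of each other. Handing in.

```bash
python3 -c "
from cell import job_done
print(job_done())"
```

```text
the job is handed in; nothing more can be done
None
```

I gripped the blue knob of the pale-wood dispenser, turned its lid about 64° clockwise seen from above, and let go. I then moved the arm well clear and handed the job in, about 9 s into the 30 s allowed.

**Pour hole over the mints:** after release, the top camera puts the hole centre at (0.542, 0.150) and the side camera at (0.540, 0.149). The mint cup measured (0.541, 0.150), so the offset is about 2 mm against the 10 mm limit. In angle, the hole is at −58.5° and the cup at −59.3°. Working back from the other four cups gives −57° to −62°, still within the 14° tolerance.

**Dark dispenser:** the before and after top pictures show no change around it.

**Robot contact:** the force reading is near zero, so the robot is touching nothing.

**Grasp force:** closing on the knob gave a sideways force of about 17 N, because my first estimate of the axis was 1–2 mm off. I shifted the tool 1.5 mm before turning, and the force dropped to under 8 N.

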